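# Sweep the nuts off the sorting board into the tray

### The arm

A 6-joint arm with a two-finger parallel gripper is mounted at the origin on the work surface. World frame = base frame: x ahead of the robot, y to its left, z up, the work surface at z = 0. Lengths are in mm, angles in rad, forces in N, time in s.
With the tool pointing down it reaches from about 400 to 825 mm from the base axis. Payload 7 kg.
Tool frame: the origin (TCP) lies on the front face of the gripper's body, between the roots of the fingers; the fingertips stand 66 mm ahead of it and the grasp point (between the pads) lies 47 mm ahead of it; z points along the fingers, y is the direction in which the jaws open and shut (so a half turn about z gives the same grasp; the last joint's range is limited). The gripper opens to 88 mm and grips with 3 to 60 N. Pads are 19 mm wide; open, the fingers measure 130 mm over their backs; the gripper's body (78 mm by 193 mm) begins 47 mm behind the grasp point.
Start: joints at [1.452, 0.359, 0.012, 0, -1.224, -0.288], TCP at [267.085, 619.888, 292.161] pointing down, gripper open.
Joint ranges: [-3.07, 3.07], [-1.43, 2.12], [-1.02, 1.25], [-3.03, 1.67], [-3.05, -0], [-3.03, 3.03]. Speed limits (rad/s): [2.39, 2.39, 3.01, 3.14, 3.14, 3.14].

### API

Orientations are given as a 3x3 rotation matrix whose columns are the frame's x, y, z axes.
In Python, from rig import r gives the robot as it stands.
- The arm moves only by the shell command python3 -m crank 'ROWS' [OPENING]. ROWS is JSON, a list of rows, each a list of 2 entries, a list of its own where there are three numbers: the shift along the tool's x, y, z in mm, then the turn, a rotation vector about the tool's x, y, z in rad. In form: [[[x, y, z], [ax, ay, az]], ...]. A call has 1 to 12 rows; each row shifts and turns the commanded pose from where the row before left it, along the tool's axes as they then stand; what a row does not reach is not made up. A row lasts 1/12 s, in which the tool goes at most 41.7 mm and 7.16 degrees, less where a joint would pass 70% of its speed; a pose out of reach is approached as far as the arm can. A call is refused whole if a number of a shift passes 41.7 or a number of a turn 0.125, either way. A call with a gripper value outside its range is refused whole. OPENING is the closure, from 0 (fully open) to 1 (shut), set as the call begins (- or left out, the last holds). The fingers move at their own pace and stop on an object; the grip force is fixed at half the most. Time passes only in rows, so rows that do not move let the fingers close. It gives the time, the measured TCP pose, the force and the opening at its end, in the units of the state.
- r.get_state(): the state, without advancing time (a new reading comes with each control period).
- r.grab_frame(name): name is "side" or "top"; returns the picture (400x640x3 uint8, red, green, blue); there is no depth.
- r.calibration(name): a dict with "fx", "fy", "cx", "cy" (pixels), "dist_coeffs" ([k1, k2, p1, p2, k3] as OpenCV has them; the pictures are not rectified), "world_to_cam" (4x4, takes a point from world to camera coordinates). Camera axes: x right, y down, z forward; pixel columns grow to the right and rows downward; lengths in mm; the calibration is good to about 2 mm. A picture is of the moment at which its call begins. calibration takes no time and is no camera call.
- r.finish_job(): hands the job in, once; it reports no verdict.
The state is a dict: "time_s": time; "joints": joint angles; "joint_vel": joint speeds; "joint_torque": joint torques, N m; "ee_pos": TCP position; "tool_rot": TCP orientation; "ft_force": force on the tool from outside, world axes, zero at the start; "ft_torque": the same for the moment, N m; "opening": finger opening in mm.
Only numpy, scipy, OpenCV 4.12 (cv2) and the standard library are available. Lean on these libraries where they do the work, as an engineer would, in place of code of your own. Each camera call takes 0.05 s, during which the arm holds its last target.

### The job

Sweep the three hexagon nuts along the sorting board and over its open end into the tray that stands there; only push them with the fingers, do not pick any up. Leave the pin and the jar standing where they are on the board, and leave the dish and the tin beside it alone.

Things in the scene. Friction and masses are not known exactly. Their poses are not given: they have to be found in the camera images.
- board: fixed plywood sorting board, 280 mm (its x) by 300 mm (its y), 45 mm high; origin under its centre, on the bench, so its top lies 45 mm above the origin. Low wooden strips, 10 mm wide and 10 mm high above the top, run along its edges at x = -135 mm and x = +135 mm; the ends at y = -150 mm and y = +150 mm are open and level with the top
- tray: fixed open aluminium tray, 260 mm (its x) by 120 mm (its y) by 35 mm high, walls and floor 3 mm; origin under its centre, on the bench. It stands with 2 mm gap against one open end of the board, parallel to it (centre 212 mm from the board's centre along the board's +y or -y: it varies), its rim 10 mm below the board's top. At the board's other end stands a closed grey metal case of the same outline, also 35 mm high
- nut1: one of three equal loose steel hexagon nuts lying flat on the board, 30 mm across the flats, 34.6 mm across the corners, 16 mm thick, with a 20 mm hole, about 60 g; origin in the middle of the nut, 8 mm above the board's top; z is the axis of the hole
- nut2: one of three equal loose steel hexagon nuts lying flat on the board, 30 mm across the flats, 34.6 mm across the corners, 16 mm thick, with a 20 mm hole, about 60 g; origin in the middle of the nut, 8 mm above the board's top; z is the axis of the hole
- nut3: one of three equal loose steel hexagon nuts lying flat on the board, 30 mm across the flats, 34.6 mm across the corners, 16 mm thick, with a 20 mm hole, about 60 g; origin in the middle of the nut, 8 mm above the board's top; z is the axis of the hole
- pin: loose steel pin standing upright on the board among the nuts, 50 mm tall, 12 mm thick, with a round flange 30 mm in diameter and 6 mm thick as its foot; origin under its centre; leave it alone
- jar: loose small amber glass jar with a black cap standing on the board among the nuts, 30 mm in diameter, 42 mm tall; origin under its centre; leave it alone. Nuts, pin and jar each lie in a band of their own across the board's x, about 47 mm from band to band, so no nut has anything straight in front of it or behind it along the board's y
- dish: loose orange plastic dish on the bench, 110 mm wide, 22 mm high; origin under its centre; leave it alone
- tin: loose brass tin, open at the top, on the bench, 90 mm wide, 45 mm high; origin under its centre; leave it alone

How it is judged (in metres and radians):
At the end, for the whole second after the job is handed in: All three nuts lie at rest (under 0.02 m/s) inside the tray's walls, their middles below its rim; the pin and the jar stand upright (within 0.2 rad) within 20 mm of where they began (x of nut1 in the frame of tray between -0.127 and 0.127 m and y of nut1 in the frame of tray between -0.057 and 0.057 m and z of each of nut1, nut2, nut3 in the frame of tray below 0.035 m and linear speed of each of nut1, nut2, nut3 below 0.02 m/s and x of nut2 in the frame of tray between -0.127 and 0.127 m and y of nut2 in the frame of tray between -0.057 and 0.057 m and x of nut3 in the frame of tray between -0.127 and 0.127 m and y of nut3 in the frame of tray between -0.057 and 0.057 m and distance of each of pin, jar from where it was at the start of the episode below 0.02 m and angle between each of pin, jar's own z axis and vertical below 0.2 rad); the robot touches nothing.
It fails at once if a nut is lifted (its middle rises more than 17 mm above where it lies on the board) (height (world z) of any of nut1, nut2, nut3 above 0.07 m).
It fails at once if the pin is moved more than 20 mm or tipped more than 0.5 rad (distance of pin from where it was at the start of the episode above 0.02 m or angle between pin's own z axis and vertical above 0.5 rad).
It fails at once if the jar is moved more than 20 mm or tipped more than 0.5 rad (distance of jar from where it was at the start of the episode above 0.02 m or angle between jar's own z axis and vertical above 0.5 rad).
It fails at once if the dish or the tin is moved more than 30 mm (distance of any of dish, tin from where it was at the start of the episode above 0.03 m).
It also fails if it takes over 61 s, if anything falls off the work surface, if the arm or the gripper's body presses on something with over 40 N, if the wrist force passes 120 N, or if a joint passes its speed limit or range.

## Working session

There is one attempt and no reset: what is moved stays moved. The work goes in short steps, Python scripts to look and compute and a shell command to move; the robot and the scene stay as the last step left them, time stands still between calls to the robot, and variables do not carry over. Pictures are saved under pics/ and viewed, and the job is handed in when it is done.

```bash
mkdir -p pics; python3 - <<'E'
from rig import r
import cv2,numpy as np
for n in("top","side"):
    im=r.grab_frame(n); cv2.imwrite(f"pics/{n}0.png",im[:,:,::-1])
    c=r.calibration(n); print(n,c)
s=r.get_state(); print(s)
E
```

```text
top {'fx': 406.9600488979123, 'fy': 406.9600488979123, 'cx': 323.26153168800886, 'cy': 200.12916380725122, 'dist_coeffs': array([-0.03366377,  0.        ,  0.        ,  0.        ,  0.        ]), 'world_to_cam': array([[-1.95100685e-02, -9.99755898e-01, -1.03682720e-02,
         2.94370266e+01],
       [-9.90910837e-01,  2.07159005e-02, -1.32915631e-01,
         5.08046719e+02],
       [ 1.33097974e-01,  7.68084001e-03, -9.91073122e-01,
         1.09970132e+03],
       [ 0.00000000e+00,  0.00000000e+00,  0.00000000e+00,
         1.00000000e+00]])}
side {'fx': 469.36365535501676, 'fy': 469.36365535501676, 'cx': 316.5372181546774, 'cy': 200.71013836894426, 'dist_coeffs': array([-0.06181918,  0.        ,  0.        ,  0.        ,  0.        ]), 'world_to_cam': array([[ 6.84381014e-01, -7.28867796e-01,  1.93484995e-02,
        -3.26024545e+02],
       [-5.16256376e-01, -5.03144245e-01, -6.93054993e-01,
         3.10838781e+02],
       [ 5.14880551e-01,  4.64324893e-01, -7.20625015e-01,
         1.32002633e+03],
       [ 0.00000000e+00,  0.00000000e+00,  0.00000000e+00,
         1.00000000e+00]])}
{'time_s': 0.1, 'joints': array([ 1.45207255e+00,  3.59330113e-01,  1.11450198e-02, -3.08870689e-04,
       -1.22413646e+00, -2.88097360e-01]), 'joint_vel': array([ 0.00147094, -0.00146817,  0.00275782,  0.00135331,  0.00127231,
        0.0022709 ]), 'joint_torque': array([-1.65224534e-03, -5.84161556e+01,  2.93751276e+01,  7.01545089e+00,
        1.02297086e-02, -4.03085846e-05]), 'ee_pos': array([266.97414448, 619.57485489, 291.30427788]), 'tool_rot': array([[ 9.18341732e-01, -3.95788128e-01, -4.69105849e-04],
       [-3.95788376e-01, -9.18340553e-01, -1.48006846e-03],
       [ 1.54994600e-04,  1.54487527e-03, -9.99998795e-01]]), 'ft_force': array([-0.26485612,  0.51152498,  0.8369733 ]), 'ft_torque': array([-0.03967532, -0.02962013, -0.06481006]), 'opening': 87.68015997619106}
```

View pics/top0.png

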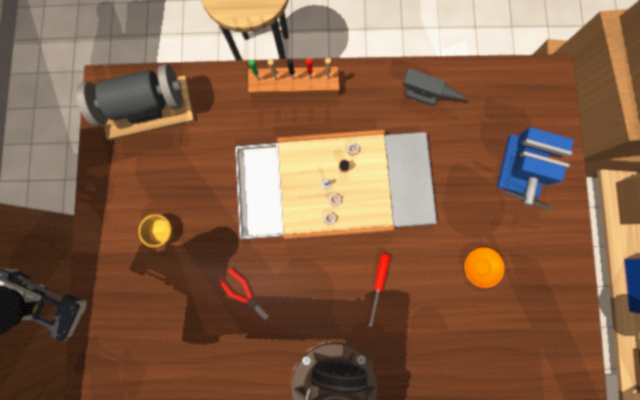

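View pics/side0.png

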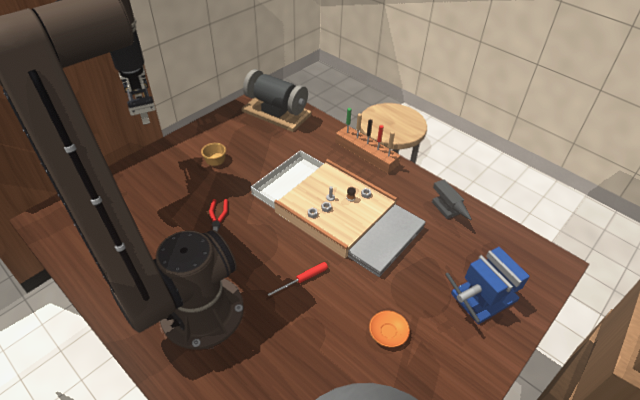

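The top view shows the tray at the left (+y) end of the board and the grey case at the right. The nuts are near (353,149), (335,200) and (331,218), the pin is near (327,183) and the jar is near (344,165). I'll zoom in and measure.

```bash
cat > h.py <<'E'
import cv2,numpy as np
from rig import r
def ray(n,uv,z):
    c=r.calibration(n);K=np.array([[c['fx'],0,c['cx']],[0,c['fy'],c['cy']],[0,0,1]])
    p=cv2.undistortPoints(np.array(uv,float).reshape(-1,1,2),K,c['dist_coeffs']).reshape(-1,2)
    T=np.array(c['world_to_cam']);R=T[:3,:3];o=-R.T@T[:3,3]
    d=np.c_[p,np.ones(len(p))]@R
    return o+d*((z-o[2])/d[:,2])[:,None]
def proj(n,P):
    c=r.calibration(n);K=np.array([[c['fx'],0,c['cx']],[0,c['fy'],c['cy']],[0,0,1]])
    T=np.array(c['world_to_cam']);rv,_=cv2.Rodrigues(T[:3,:3])
    return cv2.projectPoints(np.array(P,float).reshape(-1,1,3),rv,T[:3,3],K,c['dist_coeffs'])[0].reshape(-1,2)
def crop(im,x0,y0,x1,y1,s,f):
    cv2.imwrite(f,cv2.resize(im[y0:y1,x0:x1,::-1],None,fx=s,fy=s,interpolation=cv2.INTER_CUBIC))
E
python3 - <<'E'
import cv2
for n,(x0,y0,x1,y1) in dict(top=(228,122,402,246),side=(245,145,405,265)).items():
    im=cv2.imread(f"pics/{n}0.png")[y0:y1,x0:x1]
    s=4.5
    cv2.imwrite(f"pics/{n}0z.png",cv2.resize(im,None,fx=s,fy=s,interpolation=cv2.INTER_CUBIC))
E
```

```text
(no output)
```

View pics/top0z.png

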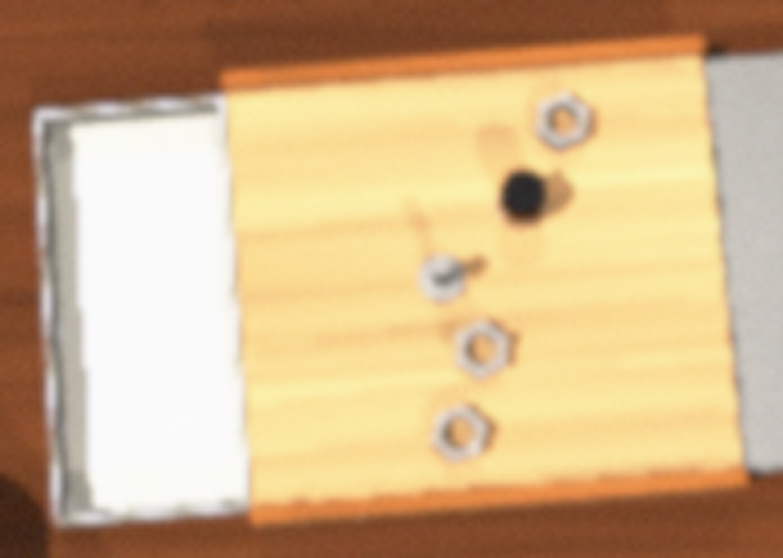

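View pics/side0z.png

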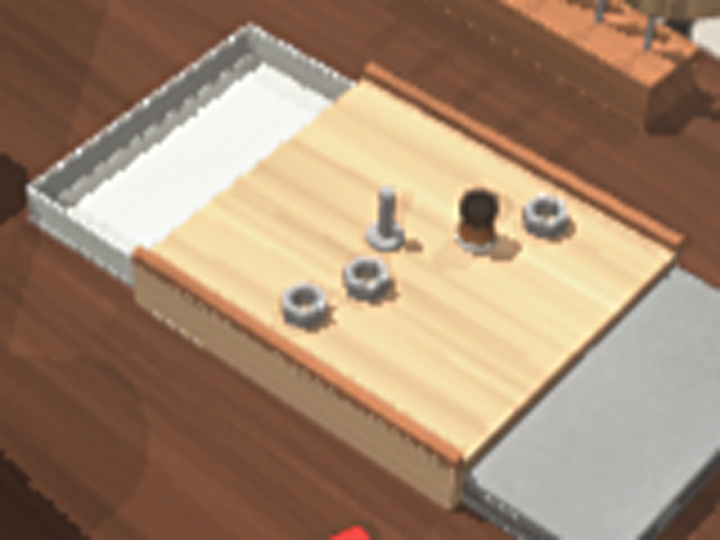

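```bash
python3 - <<'E'
from h import *
def t(p,x0,y0): return (np.array(p,float)+.5)/4.5-.5+[x0,y0]
T=lambda p,z: ray("top",t(p,228,122),z).round(1)
S=lambda p,z: ray("side",t(p,245,145),z).round(1)
print("nuts top",T([(564,121),(483,347),(462,433)],61))
print("nuts side",S([(547,211),(368,273),(305,301)],61))
print("jar",T([(523,196)],87),S([(479,205)],87)); print("pin flange",T([(441,278)],51),S([(385,238)],51), "pintop",S([(387,191)],95))
b=T([(222,72),(705,37),(748,484),(252,524)],55); print("board strip corners FL..",b, b.mean(0))
b2=S([(369,65),(682,238),(462,461),(137,252)],55);print(b2,b2.mean(0))
for q in (b,b2):
  print([np.linalg.norm(q[i]-q[(i+1)%4]).round(1) for i in range(4)])
  print(np.arctan2(*(q[0]-q[1])[:2]),np.arctan2(*(q[3]-q[2])[:2]))
print("tray",T([(35,110),(55,525)],35),S([(250,25),(30,188)],35))
E
```

```text
nuts top [[647.3 -65.9  61. ]
 [508.1 -12.9  61. ]
 [456.2   0.9  61. ]]
nuts side [[646.3 -67.8  61. ]
 [505.8 -14.8  61. ]
 [454.   -1.1  61. ]]
jar [[595.  -38.3  87. ]] [[594.2 -42.8  87. ]]
pin flange [[552.7  11.6  51. ]] [[548.2   6.3  51. ]] pintop [[551.7   9.9  95. ]]
board strip corners FL.. [[ 684.9  145.2   55. ]
 [ 700.7 -155.7   55. ]
 [ 422.5 -170.4   55. ]
 [ 404.5  128.2   55. ]] [553.15  -13.175  55.   ]
[[ 680.6  143.2   55. ]
 [ 699.8 -154.6   55. ]
 [ 425.8 -173.6   55. ]
 [ 407.5  124.6   55. ]] [553.425 -15.1    55.   ]
[np.float64(301.3), np.float64(278.6), np.float64(299.1), np.float64(280.9)]
-0.052460959359634365 -0.060208454099451705
[np.float64(298.4), np.float64(274.7), np.float64(298.8), np.float64(273.7)]
-0.06438369041045638 -0.06129134414109213
tray [[668.9 266.3  35. ]
 [407.  251.4  35. ]] [[666.  263.2  35. ]
 [409.6 247.8  35. ]]
```

```bash
cat >> h.py <<'E'
TH=0.06;C0=np.array([553.3,-14.]);BX=np.array([np.cos(TH),np.sin(TH)]);BY=np.array([-BX[1],BX[0]])
def go(u,v,z):
    s=r.get_state();p=s['ee_pos'];R=s['tool_rot']
    q=p[:2]-C0; w=np.r_[C0+u*BX+v*BY,z]
    Rd=np.c_[np.r_[-BY,0],np.r_[-BX,0],[0,0,-1.]]
    print("t",round(s['time_s'],2),"now uvz",(q@BX).round(1),(q@BY).round(1),p[2].round(1),"shift tool",(R.T@(w-p)).round(1),"turn",cv2.Rodrigues(R.T@Rd)[0].ravel().round(3),"F",s['ft_force'].round(1),"open",round(s['opening'],1))
E
python3 -m crank '[[[0,0,0],[0,0,0.1225]],[[0,0,0],[0,0,0.1225]],[[0,0,0],[0,0,0.1225]],[[0,0,0],[0,0,0.1225]],[[0,0,0],[0,0,0.1225]],[[0,0,0],[0,0,0.1225]],[[0,0,0],[0,0,0.1225]],[[0,0,0],[0,0,0.1225]],[[0,0,0],[0,0,0.1225]],[[0,0,0],[0,0,0]]]' 1
python3 -c "
from h import *
go(91,-100,200)"
```

```text
time_s: 0.93
ee_pos: [267.0, 619.7, 291.6]
tool_rot: [[0.056, -0.998, -0.0], [-0.998, -0.056, -0.001], [0.001, 0.0, -1.0]]
ft_force: [0.8, 0.4, -0.8]
opening: 26.7
t 0.93 now uvz -247.8 649.7 291.6 shift tool [ 748.2 -342.1   92.2] turn [ 0.    -0.001 -0.004] F [ 0.8  0.4 -0.8] open 26.7
```

```bash

python3 -m crank '[[[31,-14.2,0],[0,0,0]],[[31,-14.2,0],[0,0,0]],[[31,-14.2,0],[0,0,0]],[[31,-14.2,0],[0,0,0]],[[31,-14.2,0],[0,0,0]],[[31,-14.2,0],[0,0,0]],[[31,-14.2,0],[0,0,0]],[[31,-14.2,0],[0,0,0]],[[31,-14.2,0],[0,0,0]],[[31,-14.2,0],[0,0,0]],[[31,-14.2,0],[0,0,0]],[[31,-14.2,0],[0,0,0]]]' 1
python3 -m crank '[[[31,-14.2,0],[0,0,0]],[[31,-14.2,0],[0,0,0]],[[31,-14.2,0],[0,0,0]],[[31,-14.2,0],[0,0,0]],[[31,-14.2,0],[0,0,0]],[[31,-14.2,0],[0,0,0]],[[31,-14.2,0],[0,0,0]],[[31,-14.2,0],[0,0,0]],[[31,-14.2,0],[0,0,0]],[[31,-14.2,0],[0,0,0]],[[31,-14.2,0],[0,0,0]],[[0,0,0],[0,0,0]]]' 1
python3 -c "
from h import *
go(91,-100,150)"
```

```text
time_s: 1.93
ee_pos: [460.4, 257.4, 292.2]
tool_rot: [[0.067, -0.998, 0.0], [-0.998, -0.067, 0.0], [-0.0, -0.0, -1.0]]
ft_force: [0.8, -0.5, -0.6]
opening: 0.3
time_s: 2.93
ee_pos: [638.5, -76.2, 291.0]
tool_rot: [[0.063, -0.998, -0.001], [-0.998, -0.063, -0.001], [0.001, 0.001, -1.0]]
ft_force: [0.7, 0.5, -0.7]
opening: 0.2
t 2.93 now uvz 81.3 -67.2 291.0 shift tool [ 32.7  -9.8 141. ] turn [ 0.001 -0.001  0.003] F [ 0.7  0.5 -0.7] open 0.2
```

```bash

python3 -m crank '[[[17,-5,0],[0,0,0]],[[16,-5,0],[0,0,0]],[[0,0,35],[0,0,0]],[[0,0,35],[0,0,0]],[[0,0,35],[0,0,0]],[[0,0,30],[0,0,0]],[[0,0,10],[0,0,0]],[[0,0,0],[0,0,0]],[[0,0,0],[0,0,0]]]' 1
python3 - <<'E'
from h import *
go(91,-100,114)
crop(r.grab_frame("side"),245,100,405,265,4.5,"pics/s1.png")
E
```

```text
time_s: 3.68
ee_pos: [649.5, -104.0, 147.8]
tool_rot: [[0.064, -0.998, 0.0], [-0.998, -0.064, -0.001], [0.001, 0.0, -1.0]]
ft_force: [-0.1, 0.0, 0.6]
opening: 0.7
t 3.68 now uvz 90.6 -95.6 147.8 shift tool [ 4.3 -0.4 33.8] turn [ 0.    -0.001  0.004] F [-0.1  0.   0.6] open 0.7
```

View pics/s1.png

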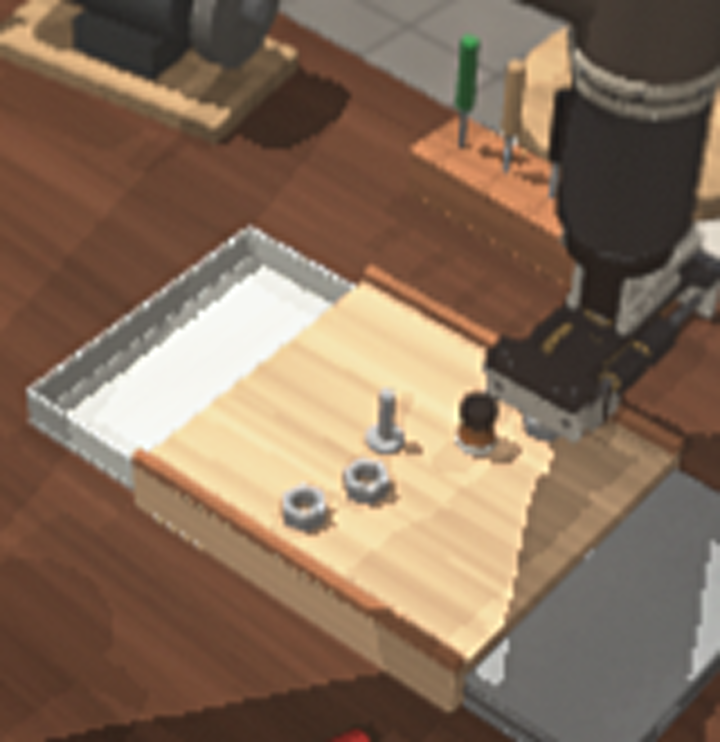

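The image shows the gripper behind nut A and clear of the jar. I'll lower it.

```bash

python3 -m crank '[[[3,0,12],[0,0,0]],[[1,0,12],[0,0,0]],[[0,0,7],[0,0,0]],[[0,0,2.5],[0,0,0]],[[0,0,0],[0,0,0]],[[0,0,0],[0,0,0]],[[0,0,0],[0,0,0]]]' 1
python3 - <<'E'
from h import *
go(91,-80,114)
E
```

```text
time_s: 4.32
ee_pos: [649.5, -108.0, 114.1]
tool_rot: [[0.062, -0.998, 0.001], [-0.998, -0.062, -0.0], [0.0, -0.001, -1.0]]
ft_force: [0.7, 0.1, 0.5]
opening: 0.2
t 4.32 now uvz 90.4 -99.6 114.1 shift tool [-19.6  -0.7   0.1] turn [-0.001 -0.     0.002] F [0.7 0.1 0.5] open 0.2
```

```bash

python3 -m crank '[[[-4,0,0],[0,0,0]],[[-6,0,0],[0,0,0]],[[-6,0,0],[0,0,0]],[[-6,0,0],[0,0,0]],[[-6,0,0],[0,0,0]],[[-6,0,0],[0,0,0]],[[-6,0,0],[0,0,0]],[[-8,0,0],[0,0,0]],[[-8,0,0],[0,0,0]],[[-8,0,0],[0,0,0]],[[-8,0,0],[0,0,0]],[[-8,0,0],[0,0,0]]]' 1
python3 - <<'E'
from h import *
go(91,100,114)
crop(r.grab_frame("top"),228,122,402,246,4.5,"pics/t2.png")
crop(r.grab_frame("side"),245,100,405,265,4.5,"pics/s2.png")
E
```

```text
time_s: 5.32
ee_pos: [644.2, -27.3, 113.7]
tool_rot: [[0.062, -0.998, 0.0], [-0.998, -0.062, -0.0], [0.0, -0.0, -1.0]]
ft_force: [0.5, -0.9, 1.9]
opening: 0.2
t 5.32 now uvz 89.9 -18.7 113.7 shift tool [-118.7   -1.3   -0.3] turn [-0.    -0.     0.002] F [ 0.5 -0.9  1.9] open 0.2
```

View pics/t2.png

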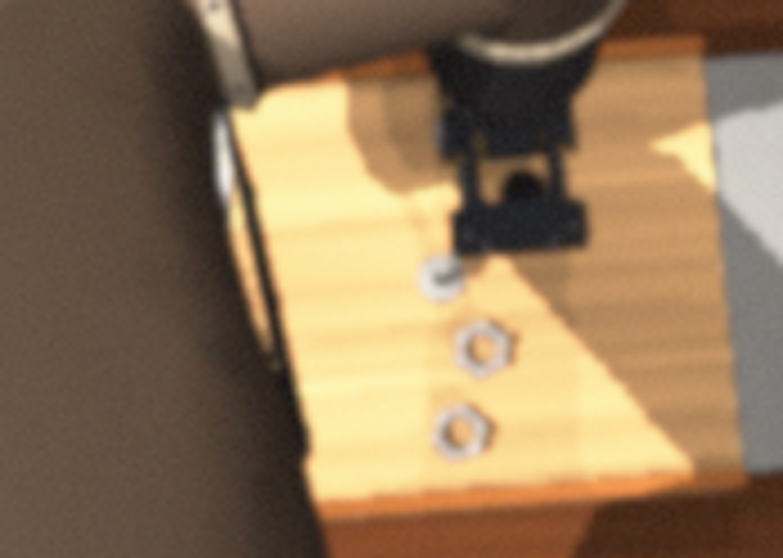

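View pics/s2.png

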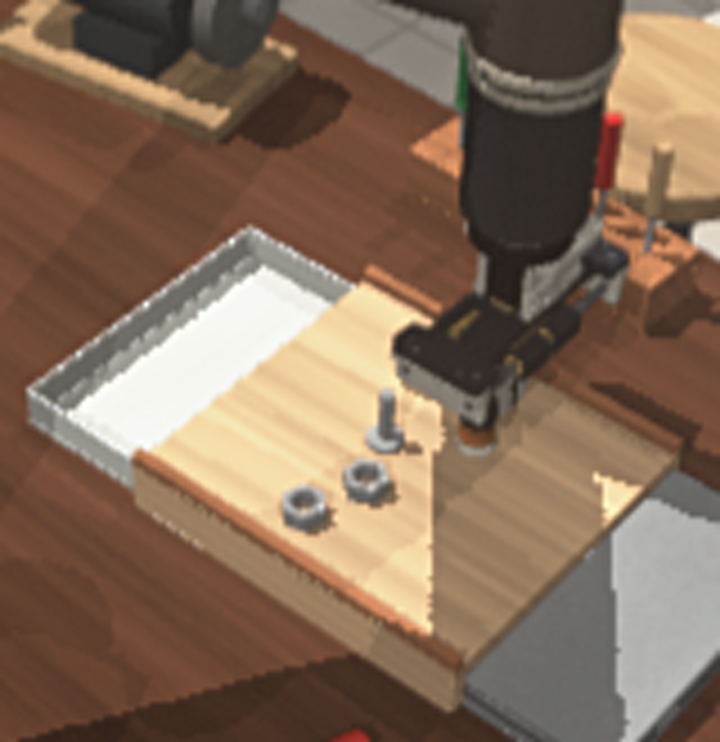

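The pin and jar haven't moved, and the gripper body passes over the jar with clearance. The nut is hidden behind the gripper. I'll continue the push and look again near the edge.

```bash

python3 -m crank '[[[-8,0,0],[0,0,0]],[[-8,0,0],[0,0,0]],[[-8,0,0],[0,0,0]],[[-8,0,0],[0,0,0]],[[-8,0,0],[0,0,0]],[[-8,0,0],[0,0,0]],[[-8,0,0],[0,0,0]],[[-8,0,0],[0,0,0]],[[-8,0,0],[0,0,0]],[[-8,0,0],[0,0,0]],[[-8,0,0],[0,0,0]],[[-6,0,0],[0,0,0]]]' 1
python3 - <<'E'
from h import *
go(91,170,114)
crop(r.grab_frame("top"),228,122,402,246,4.5,"pics/t3.png")
crop(r.grab_frame("side"),245,100,405,265,4.5,"pics/s3.png")
E
```

```text
time_s: 6.42
ee_pos: [638.4, 66.6, 113.7]
tool_rot: [[0.062, -0.998, 0.0], [-0.998, -0.062, 0.0], [0.0, -0.0, -1.0]]
ft_force: [0.4, -1.5, -0.1]
opening: 0.2
t 6.42 now uvz 89.8 75.4 113.7 shift tool [-94.6  -1.4  -0.3] turn [-0.    -0.     0.002] F [ 0.4 -1.5 -0.1] open 0.2
```

View pics/t3.png

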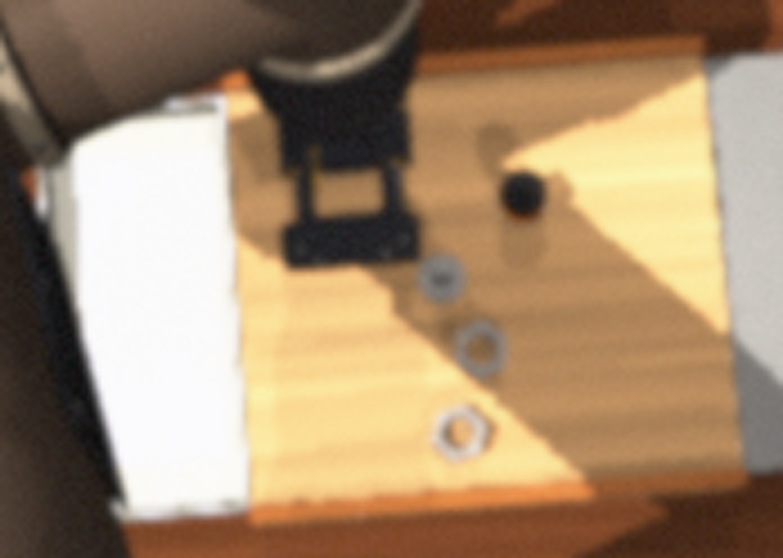

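View pics/s3.png

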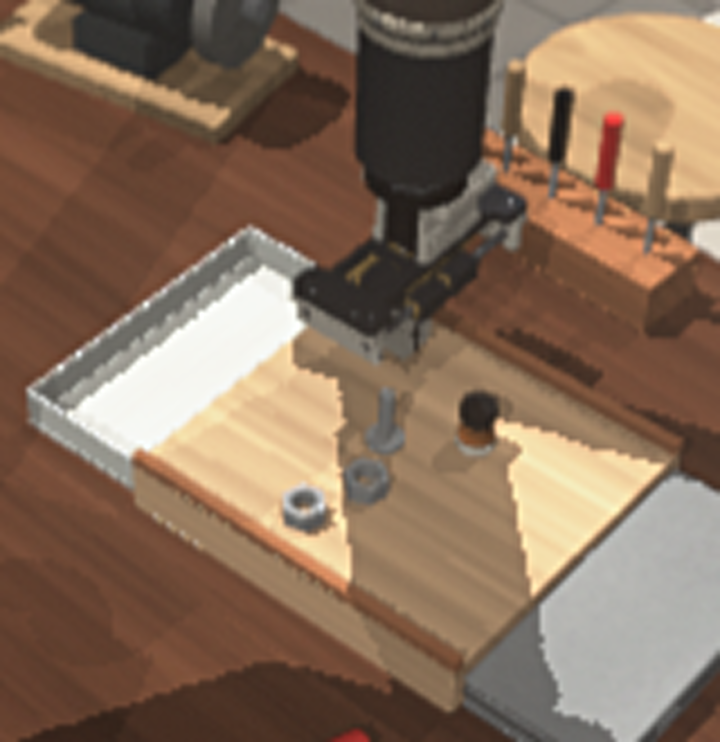

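```bash

python3 -m crank '[[[-8,0,0],[0,0,0]],[[-8,0,0],[0,0,0]],[[-8,0,0],[0,0,0]],[[-8,0,0],[0,0,0]],[[-8,0,0],[0,0,0]],[[-8,0,0],[0,0,0]],[[-8,0,0],[0,0,0]],[[-8,0,0],[0,0,0]],[[-8,0,0],[0,0,0]],[[-8,0,0],[0,0,0]],[[-8,0,0],[0,0,0]],[[-5,0,0],[0,0,0]]]' 1
python3 - <<'E'
from h import *
go(91,170,114)
crop(r.grab_frame("top"),228,122,402,246,4.5,"pics/t4.png")
crop(r.grab_frame("side"),245,100,405,265,4.5,"pics/s4.png")
E
```

```text
time_s: 7.52
ee_pos: [632.7, 159.7, 113.6]
tool_rot: [[0.062, -0.998, 0.0], [-0.998, -0.062, 0.0], [-0.0, -0.0, -1.0]]
ft_force: [0.8, -0.3, 0.0]
opening: 0.5
t 7.52 now uvz 89.7 168.6 113.6 shift tool [-1.4 -1.3 -0.4] turn [-0.     0.     0.002] F [ 0.8 -0.3  0. ] open 0.5
```

View pics/t4.png

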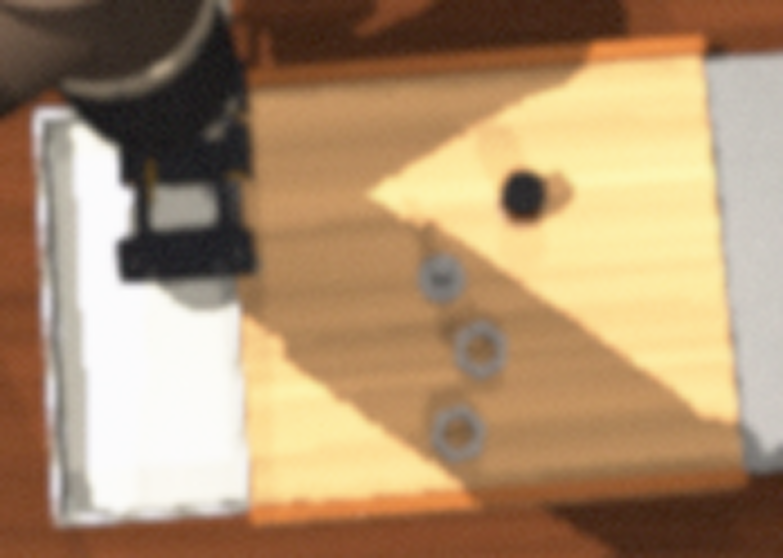

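View pics/s4.png

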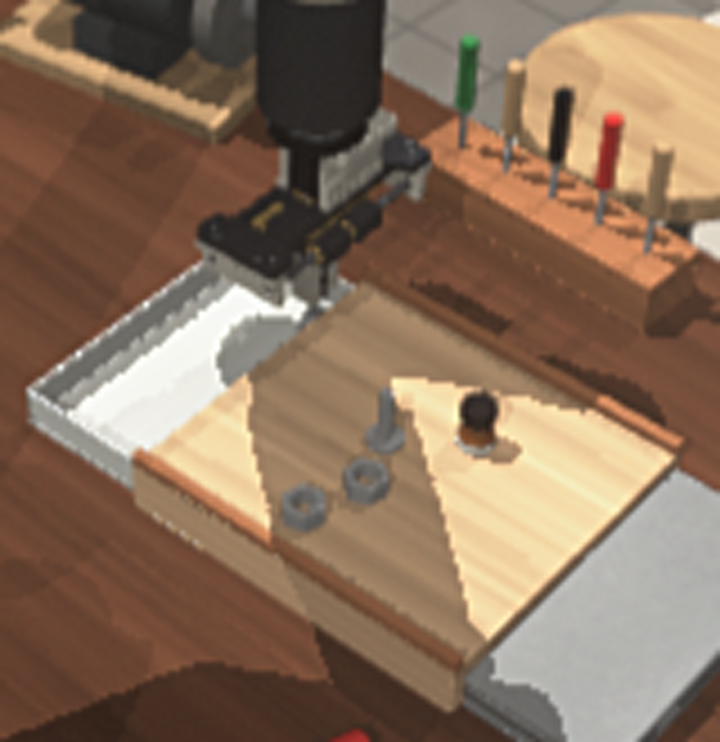

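Nut A has gone over the edge, hidden under the gripper. I'll raise and move behind nut B.

```bash

python3 -m crank '[[[0,0,-36],[0,0,0]],[[0,0,-36],[0,0,0]],[[25,17,0],[0,0,0]],[[25,17,0],[0,0,0]],[[25,17,0],[0,0,0]],[[25,17,0],[0,0,0]],[[25,17,0],[0,0,0]],[[25,17,0],[0,0,0]],[[25,17,0],[0,0,0]],[[25,17,0],[0,0,0]],[[5,1,0],[0,0,0]],[[0,0,0],[0,0,0]]]' 1
python3 - <<'E'
from h import *
go(-47,-38,114)
crop(r.grab_frame("side"),245,100,405,265,4.5,"pics/s5.png")
E
```

```text
time_s: 8.62
ee_pos: [507.7, -56.2, 186.0]
tool_rot: [[0.059, -0.998, 0.0], [-0.998, -0.059, 0.0], [-0.0, -0.0, -1.0]]
ft_force: [0.7, 0.3, 0.3]
opening: 0.6
t 8.62 now uvz -48.1 -39.4 186.0 shift tool [-1.4 -1.1 72. ] turn [-0.     0.    -0.001] F [0.7 0.3 0.3] open 0.6
```

View pics/s5.png

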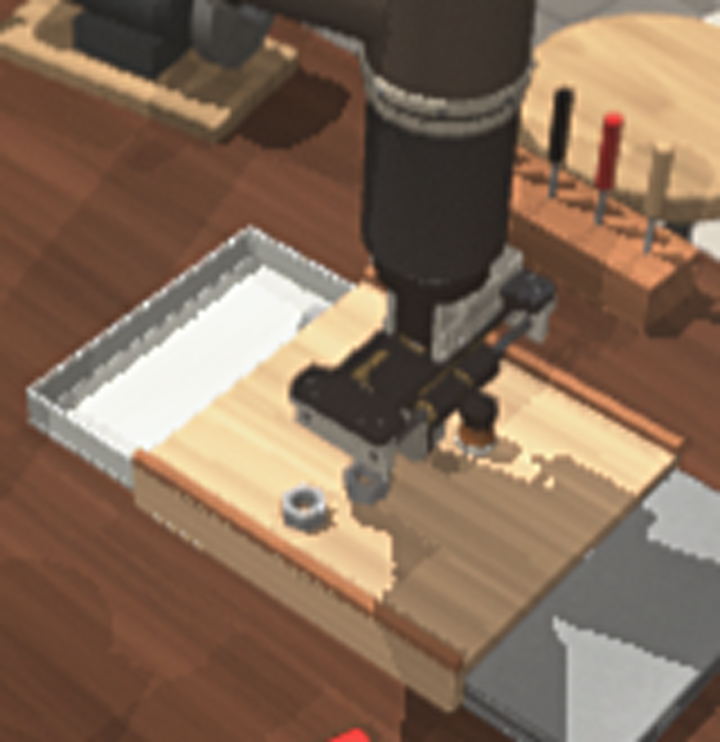

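Nut A is in the tray, just visible at (308,318), and the jar is standing. I'll descend behind nut B.

```bash

python3 -m crank '[[[0,0,20],[0,0,0]],[[0,0,20],[0,0,0]],[[0,0,20],[0,0,0]],[[0,0,8],[0,0,0]],[[0,0,3.5],[0,0,0]],[[0,0,0],[0,0,0]],[[0,0,0],[0,0,0]]]' 1
python3 - <<'E'
from h import *
go(-47,170,114)
E
```

```text
time_s: 9.25
ee_pos: [509.3, -54.1, 114.8]
tool_rot: [[0.062, -0.998, 0.001], [-0.998, -0.062, -0.0], [0.0, -0.001, -1.0]]
ft_force: [0.6, 1.0, 0.1]
opening: 0.4
t 9.25 now uvz -46.3 -37.4 114.8 shift tool [-2.074e+02  2.000e-01  7.000e-01] turn [-0.001 -0.     0.002] F [0.6 1.  0.1] open 0.4
```

```bash

python3 -m crank '[[[-4,1,0.5],[0,0,0]],[[-6,0,0],[0,0,0]],[[-6,0,0],[0,0,0]],[[-6,0,0],[0,0,0]],[[-6,0,0],[0,0,0]],[[-6,0,0],[0,0,0]],[[-8,0,0],[0,0,0]],[[-8,0,0],[0,0,0]],[[-8,0,0],[0,0,0]],[[-8,0,0],[0,0,0]],[[-8,0,0],[0,0,0]],[[-8,0,0],[0,0,0]]]' 1
python3 - <<'E'
from h import *
go(-47,170,114)
crop(r.grab_frame("top"),228,122,402,246,4.5,"pics/t6.png")
crop(r.grab_frame("side"),245,100,405,265,4.5,"pics/s6.png")
E
```

```text
time_s: 10.25
ee_pos: [502.4, 28.1, 113.6]
tool_rot: [[0.062, -0.998, -0.0], [-0.998, -0.062, -0.0], [0.0, 0.0, -1.0]]
ft_force: [-0.1, -0.8, 1.0]
opening: 0.3
t 10.25 now uvz -48.2 45.1 113.6 shift tool [-124.9   -1.4   -0.4] turn [ 0.    -0.     0.002] F [-0.1 -0.8  1. ] open 0.3
```

View pics/t6.png

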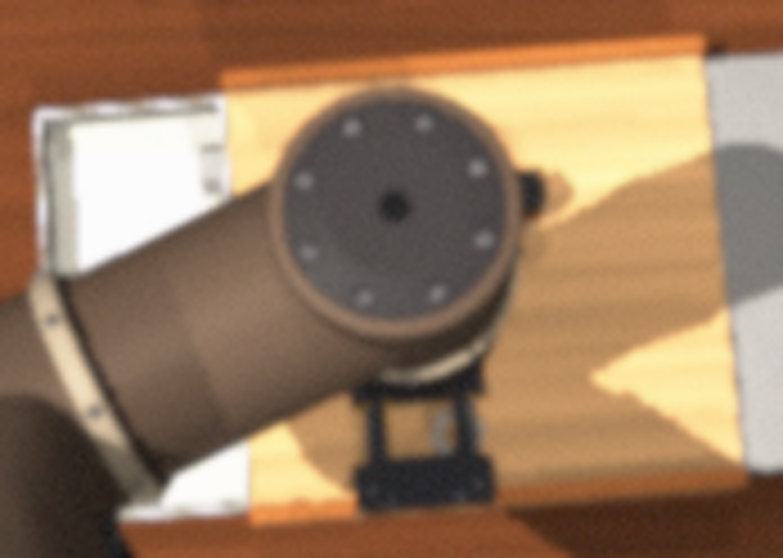

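View pics/s6.png

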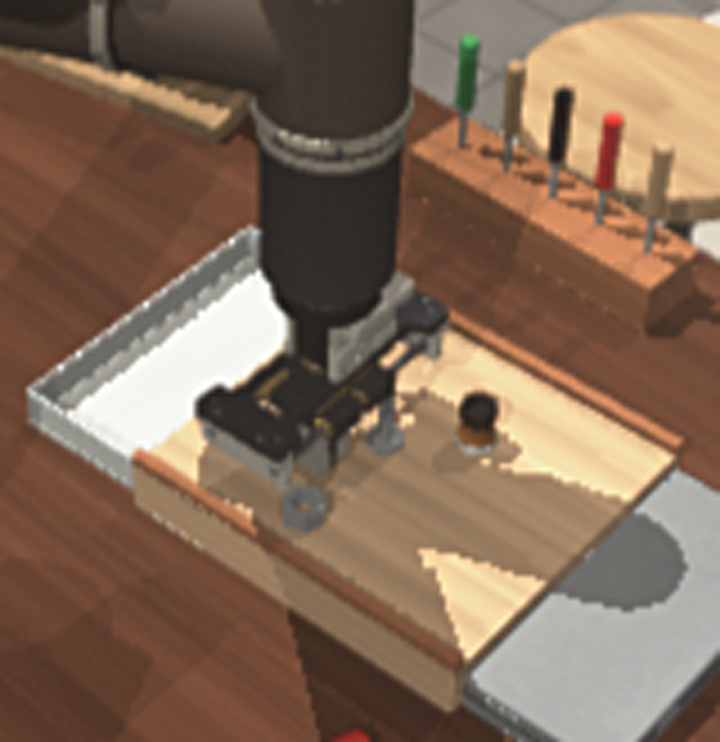

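The pin hasn't moved and nut B is no longer where it was. Nut A stands on edge in the tray against the board. I'll continue the push.

```bash

python3 -m crank '[[[-8,0,0],[0,0,0]],[[-8,0,0],[0,0,0]],[[-8,0,0],[0,0,0]],[[-8,0,0],[0,0,0]],[[-8,0,0],[0,0,0]],[[-8,0,0],[0,0,0]],[[-8,0,0],[0,0,0]],[[-8,0,0],[0,0,0]],[[-8,0,0],[0,0,0]],[[-8,0,0],[0,0,0]],[[-8,0,0],[0,0,0]],[[-8,0,0],[0,0,0]]]' 1
python3 -m crank '[[[-8,0,0],[0,0,0]],[[-8,0,0],[0,0,0]],[[-8,0,0],[0,0,0]],[[0,0,0],[0,0,0]],[[0,0,0],[0,0,0]],[[0,0,-36],[0,0,0]],[[0,0,-36],[0,0,0]],[[0,0,0],[0,0,0]]]' 1
python3 - <<'E'
from h import *
go(-97,-22,186)
crop(r.grab_frame("top"),228,122,402,246,4.5,"pics/t7.png")
crop(r.grab_frame("side"),245,100,405,265,4.5,"pics/s7.png")
E
```

```text
time_s: 11.35
ee_pos: [496.7, 123.9, 113.7]
tool_rot: [[0.061, -0.998, 0.0], [-0.998, -0.061, 0.0], [-0.0, -0.0, -1.0]]
ft_force: [-0.6, 0.4, -0.5]
opening: 0.3
time_s: 12.02
ee_pos: [498.0, 148.2, 191.9]
tool_rot: [[0.063, -0.998, 0.008], [-0.998, -0.063, 0.004], [-0.003, -0.008, -1.0]]
ft_force: [1.8, 0.5, 0.3]
opening: 0.5
t 12.02 now uvz -45.5 165.2 191.9 shift tool [187.1  52.1   4.8] turn [-0.008  0.003  0.003] F [1.8 0.5 0.3] open 0.5
```

View pics/t7.png

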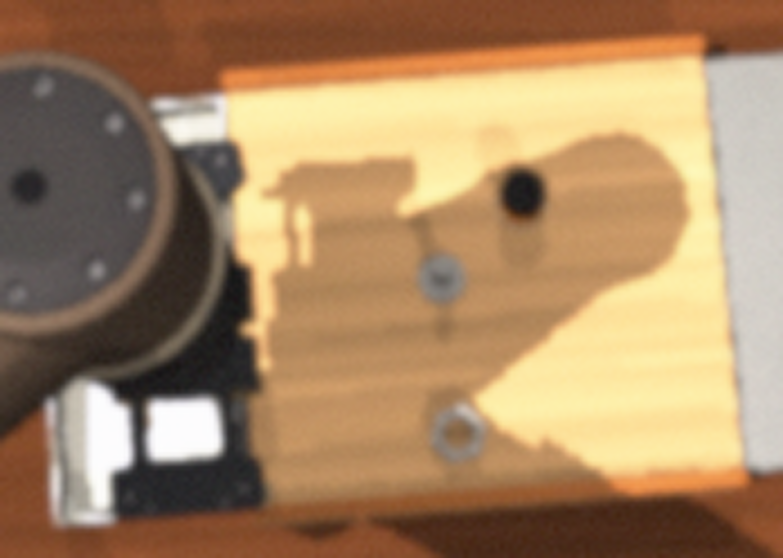

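View pics/s7.png

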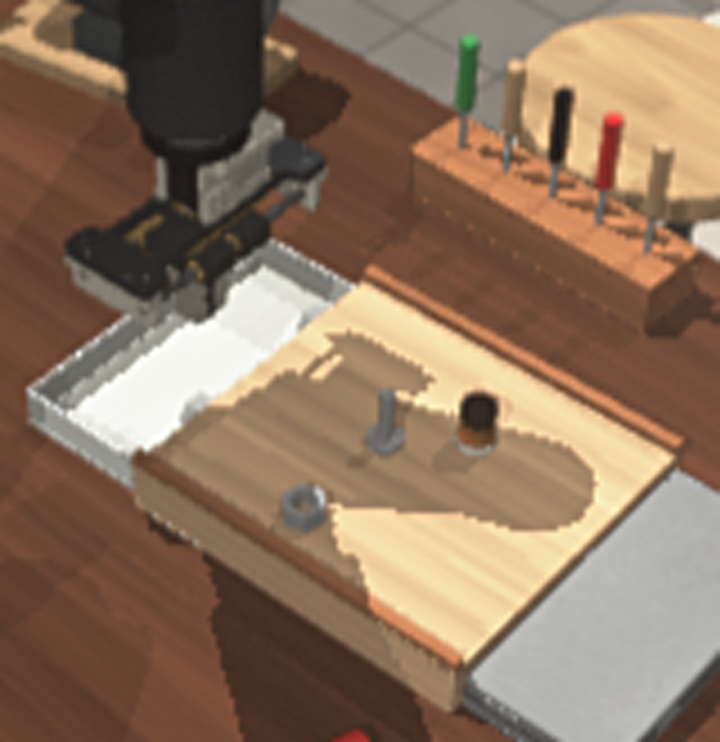

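Both nuts are in the tray, peeking above the board edge at (308,318) and (195,405). Next is nut C.

```bash

python3 -m crank '[[[24,6,0],[0,0,0]],[[24,7,0],[0,0,0]],[[24,7,0],[0,0,0]],[[24,7,0],[0,0,0]],[[24,7,0],[0,0,0]],[[24,7,0],[0,0,0]],[[24,7,0],[0,0,0]],[[19,4,0],[0,0,0]],[[0,0,0],[0,0,0]],[[0,0,0],[0,0,0]]]' 1
python3 - <<'E'
from h import *
go(-97,-22,114)
E
```

```text
time_s: 12.95
ee_pos: [453.9, -44.0, 184.8]
tool_rot: [[0.059, -0.998, -0.002], [-0.998, -0.059, -0.0], [0.0, 0.002, -1.0]]
ft_force: [-0.7, -0.1, 0.2]
opening: 0.6
t 12.95 now uvz -101.0 -24.0 184.8 shift tool [-2.  -4.1 70.8] turn [ 0.002 -0.    -0.001] F [-0.7 -0.1  0.2] open 0.6
```

```bash

python3 -m crank '[[[-1,-2,20],[0,0,0]],[[0,-1,20],[0,0,0]],[[0,0,18],[0,0,0]],[[0,0,9],[0,0,0]],[[0,0,4],[0,0,0]],[[0,0,0],[0,0,0]],[[0,0,0],[0,0,0]]]' 1
python3 - <<'E'
from h import *
go(-97,172,114)
crop(r.grab_frame("side"),245,100,405,265,4.5,"pics/s8.png")
E
```

```text
time_s: 13.53
ee_pos: [458.1, -41.3, 115.0]
tool_rot: [[0.062, -0.998, 0.0], [-0.998, -0.062, -0.0], [0.0, -0.0, -1.0]]
ft_force: [0.2, 0.3, 0.9]
opening: 0.4
t 13.53 now uvz -96.7 -21.6 115.0 shift tool [-1.936e+02 -1.000e-01  1.000e+00] turn [-0.    -0.     0.002] F [0.2 0.3 0.9] open 0.4
```

View pics/s8.png

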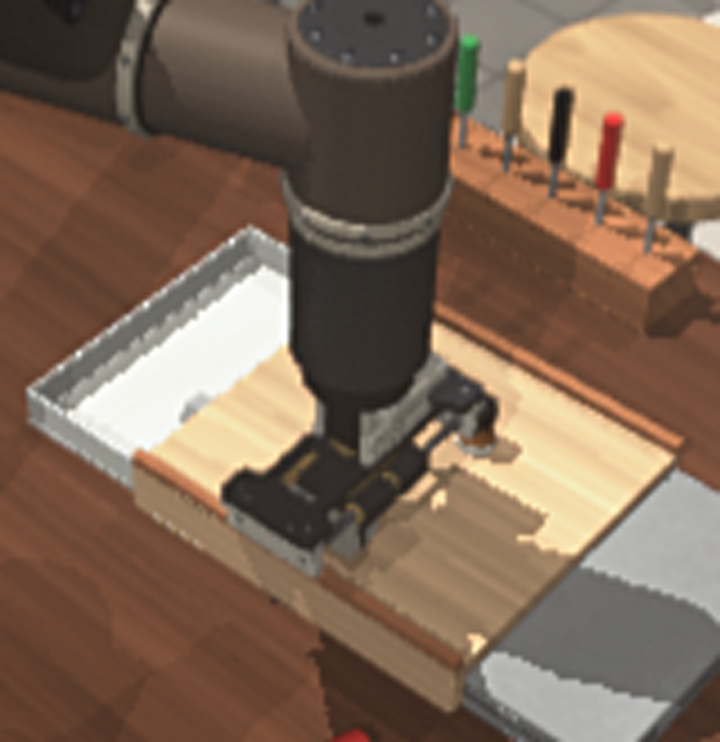

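The gripper is down behind nut C with no contact. I'll push now.

```bash

python3 -m crank '[[[-4,0,0.5],[0,0,0]],[[-6,0,0],[0,0,0]],[[-6,0,0],[0,0,0]],[[-6,0,0],[0,0,0]],[[-6,0,0],[0,0,0]],[[-6,0,0],[0,0,0]],[[-8,0,0],[0,0,0]],[[-8,0,0],[0,0,0]],[[-8,0,0],[0,0,0]],[[-8,0,0],[0,0,0]],[[-8,0,0],[0,0,0]],[[-8,0,0],[0,0,0]]]' 1
python3 - <<'E'
from h import *
go(-97,170,114)
crop(r.grab_frame("side"),245,100,405,265,4.5,"pics/s9.png")
E
```

```text
time_s: 14.58
ee_pos: [452.6, 41.0, 114.1]
tool_rot: [[0.062, -0.998, -0.0], [-0.998, -0.062, -0.0], [0.0, 0.0, -1.0]]
ft_force: [0.2, -0.5, 0.7]
opening: 0.3
t 14.58 now uvz -97.3 61.0 114.1 shift tool [-1.09e+02 -4.00e-01  1.00e-01] turn [ 0.    -0.     0.002] F [ 0.2 -0.5  0.7] open 0.3
```

View pics/s9.png

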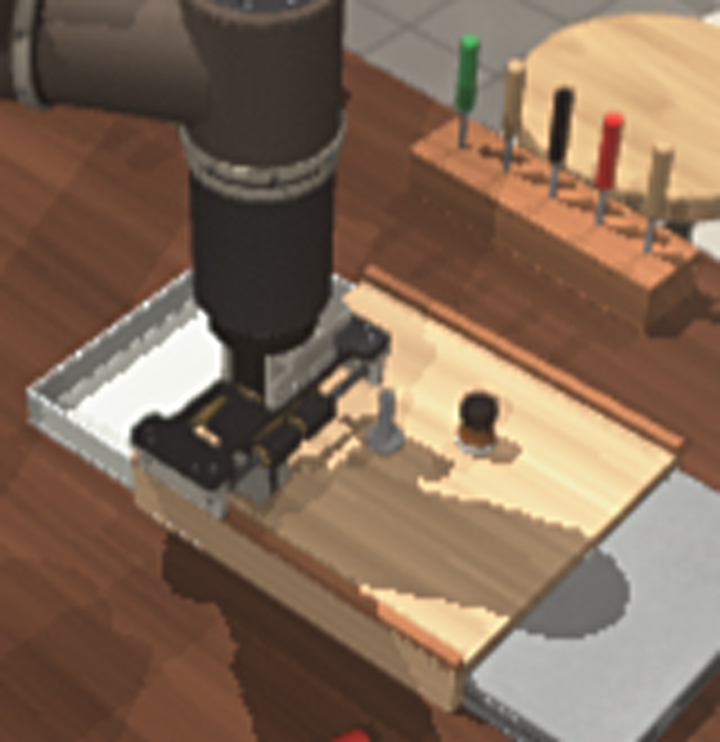

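The pin and jar are standing and nut C is moving ahead of the fingers. I'll finish the push, raise, and clear the view.

```bash

python3 -m crank '[[[-8,0,0],[0,0,0]],[[-8,0,0],[0,0,0]],[[-8,0,0],[0,0,0]],[[-8,0,0],[0,0,0]],[[-8,0,0],[0,0,0]],[[-8,0,0],[0,0,0]],[[-8,0,0],[0,0,0]],[[-8,0,0],[0,0,0]],[[-8,0,0],[0,0,0]],[[-8,0,0],[0,0,0]],[[-8,0,0],[0,0,0]],[[-8,0,0],[0,0,0]]]' 1
python3 -m crank '[[[-8,0,0],[0,0,0]],[[-2,0,0],[0,0,0]],[[0,0,0],[0,0,0]],[[0,0,0],[0,0,0]],[[0,0,-36],[0,0,0]],[[0,0,-36],[0,0,0]],[[0,0,-36],[0,0,0]],[[-35,0,-10],[0,0,0]],[[-35,0,0],[0,0,0]],[[-35,0,0],[0,0,0]],[[-35,0,0],[0,0,0]],[[-35,0,0],[0,0,0]]]' 1
python3 -m crank '[[[-35,0,0],[0,0,0]],[[-35,0,0],[0,0,0]],[[-35,0,0],[0,0,0]],[[-35,0,0],[0,0,0]],[[-35,0,0],[0,0,0]],[[0,0,0],[0,0,0]],[[0,0,0],[0,0,0]],[[0,0,0],[0,0,0]]]' 1
python3 - <<'E'
from h import *
a=r.grab_frame("top");cv2.imwrite("pics/tf.png",a[:,:,::-1])
crop(a,228,122,402,246,4.5,"pics/t10.png")
b=r.grab_frame("side");cv2.imwrite("pics/sf.png",b[:,:,::-1])
crop(b,245,100,405,265,4.5,"pics/s10.png")
E
```

```text
time_s: 15.63
ee_pos: [446.7, 136.9, 114.2]
tool_rot: [[0.061, -0.998, 0.0], [-0.998, -0.061, 0.0], [-0.0, -0.0, -1.0]]
ft_force: [-0.4, -0.2, 0.1]
opening: 0.5
time_s: 16.63
ee_pos: [435.1, 321.7, 232.5]
tool_rot: [[0.061, -0.998, 0.0], [-0.998, -0.061, 0.001], [-0.001, -0.0, -1.0]]
ft_force: [1.3, -0.1, 0.2]
opening: 0.4
time_s: 17.3
ee_pos: [424.5, 494.7, 231.4]
tool_rot: [[0.061, -0.998, -0.001], [-0.998, -0.061, -0.001], [0.001, 0.001, -1.0]]
ft_force: [-0.2, -0.7, -0.8]
opening: 0.7
```

View pics/t10.png

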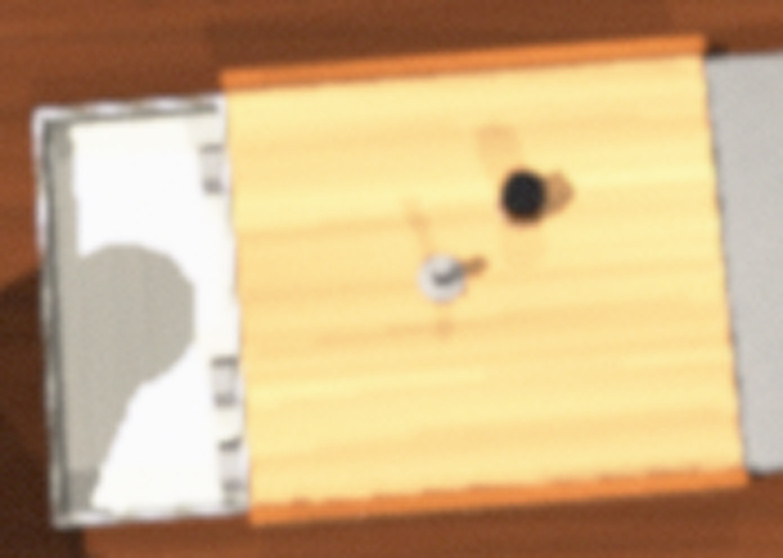

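View pics/sf.png

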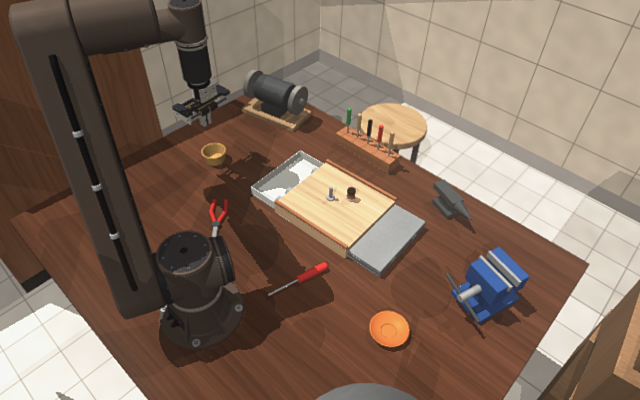

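View pics/s10.png

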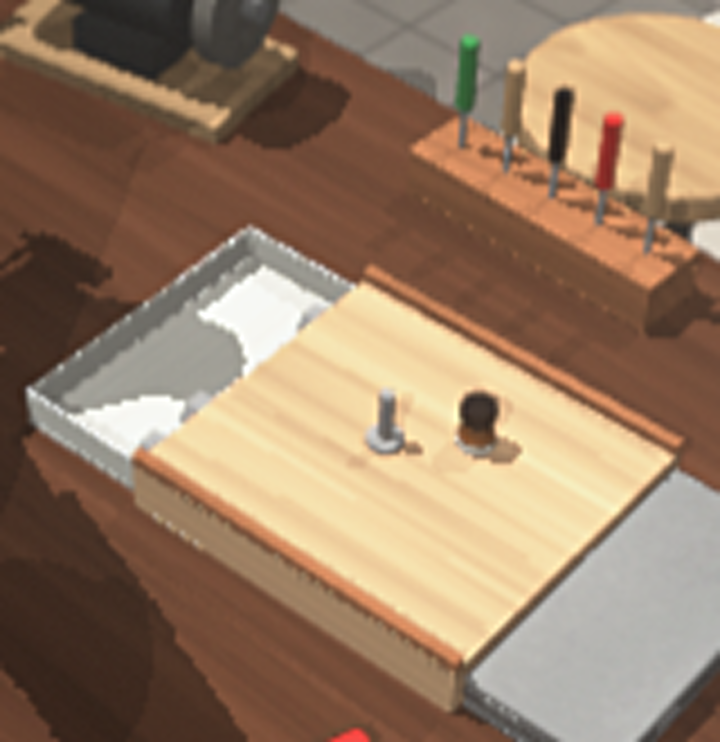

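```bash
python3 - <<'E'
from h import *
a=cv2.imread("pics/tf.png")[:,:,::-1];crop(a,234,140,294,242,7,"pics/t11.png")
b=cv2.imread("pics/sf.png")[:,:,::-1];crop(b,250,150,330,210,9,"pics/s11.png")
for z in(3,20,35):
  for nm,u in(("A",90),("B",-47),("C",-97)):
    for v in (158,166,174):
      w=np.r_[C0+u*BX+v*BY,z]; print(z,nm,v,((proj("top",[w])[0]-[234,140])*7+3).round(0),((proj("side",[w])[0]-[250,150])*9+4).round(0))
E
```

```text
3 A 158 [310. 142.] [600. 230.]
3 A 166 [291. 143.] [585. 221.]
3 A 174 [272. 145.] [570. 213.]
3 B 158 [331. 468.] [375. 412.]
3 B 166 [312. 470.] [359. 403.]
3 B 174 [292. 471.] [344. 393.]
3 C 158 [340. 590.] [287. 483.]
3 C 166 [320. 592.] [272. 473.]
3 C 174 [300. 593.] [256. 463.]
20 A 158 [305. 132.] [601. 199.]
20 A 166 [285. 134.] [586. 190.]
20 A 174 [266. 135.] [571. 182.]
20 B 158 [327. 463.] [374. 381.]
20 B 166 [307. 465.] [358. 372.]
20 B 174 [287. 467.] [343. 362.]
20 C 158 [335. 587.] [285. 452.]
20 C 166 [315. 589.] [270. 442.]
20 C 174 [295. 590.] [255. 432.]
35 A 158 [300. 124.] [602. 172.]
35 A 166 [281. 125.] [587. 163.]
35 A 174 [261. 127.] [571. 154.]
35 B 158 [322. 459.] [373. 354.]
35 B 166 [302. 461.] [357. 344.]
35 B 174 [282. 462.] [342. 334.]
35 C 158 [331. 584.] [284. 424.]
35 C 166 [310. 586.] [268. 414.]
35 C 174 [290. 587.] [253. 405.]
```

View pics/t11.png

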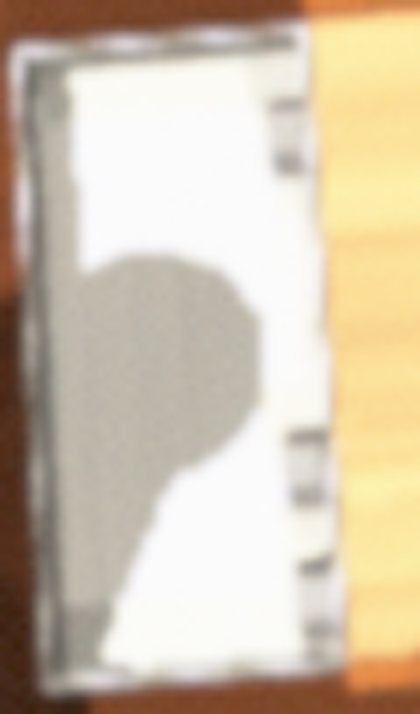

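View pics/s11.png

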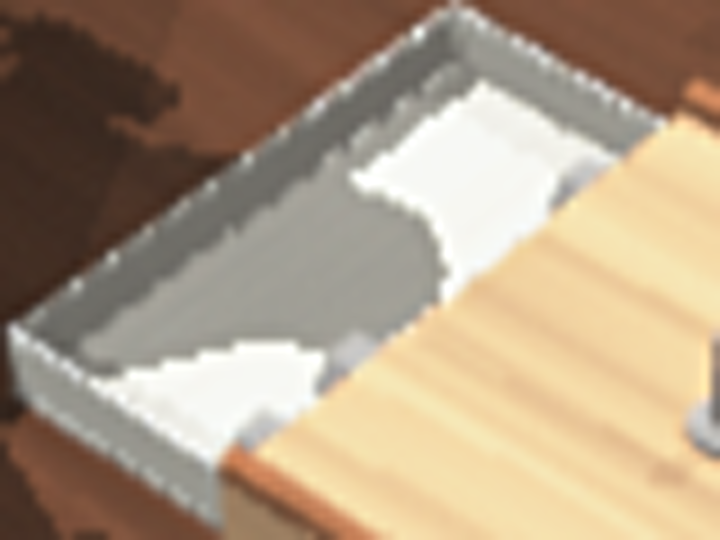

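```bash
python3 -c "
from rig import r
print(r.finish_job())"
```

```text
the job is handed in; nothing more can be done
None
```

I swept all three nuts along the board and over its open +y end into the tray, then handed the job in at about 17 s of the 61 s allowed. I pushed them one at a time with the closed fingers and lifted none. `finish_job` reports no verdict, so the result rests on my own checks.

- **Nuts:** the last top and side pictures show all three inside the tray. They stand on edge against the wall nearest the board instead of lying flat. Their tops are near 35 mm, so their middles are at about 20 mm, below the rim. Their middles sit about 46 mm from the tray's centre line in y, where the limit is 57 mm.
- **Pin and jar:** both stand upright at the same pixels as at the start.
- **Dish and tin:** both look unmoved in the side picture. I checked them only by eye.
- **Robot:** the arm is parked clear of everything. The wrist force readings stayed around 2 N or less throughout.

No check failed. The one disagreement was between the two cameras when I first located things: 2–5 mm, which the pushing clearances covered. I checked from one set of pictures that the nuts were in place, and did not check separately that they were at rest.

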